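# Empty the tilting finishing pot into the catch tray

## Robot

A 6-joint arm with a two-finger parallel gripper is mounted at the origin on the work surface. World frame = base frame: x ahead of the robot, y to its left, z up, the work surface at z = 0. Lengths are in m, angles in degrees, forces in N, time in s.
With the tool pointing down it reaches from about 0.325 to 0.85 m from the base axis. Payload 15.5 kg.
Tool frame: the origin (TCP) lies at the very end of the fingers, on their centre line; the grasp point (between the pads) lies arm.grip_depth behind it (arm.grip_depth is the distance from the TCP to the grasp point, in m); z points along the fingers, y is the line along which they close (so a half turn about z gives the same grasp; the last joint's range is limited). The gripper opens to 91 mm and grips with 3 to 60 N. Pads are 32 mm wide; open, the fingers measure 118 mm over their backs; the gripper's body (76 mm by 178 mm) begins 60 mm behind the grasp point.
Start: joints at [65.919, 28.281, 77.091, -0, 74.628, -5.472], TCP at [0.199, 0.592, 0.214] pointing down, gripper open.
Joint ranges: [-166.48, 166.48], [-47.26, 123.95], [12.59, 153.08], [-70.14, 250.14], [6.76, 159.57], [-176.63, 176.63]. Speed limits (degrees/s): [108.29, 108.29, 147.25, 172.46, 172.46, 172.46].

## Interface

Orientations are given as a 3x3 rotation matrix whose columns are the frame's x, y, z axes.
In Python, from rig import arm gives the robot as it stands. Calls block until the motion is done:
- arm.move_to(position, orientation): joint-space move of the TCP to a pose.
- arm.move_l(position, orientation=None, feed=0.15): straight line of the TCP; orientation=None keeps the orientation; feed is the mean speed in m/s.
- arm.move_joints(angles): joint-space move.
- arm.grip(opening): finger opening in m; the grip force is fixed at half the most; returns when the fingers have stopped.
- arm.sleep(seconds).
- arm.solve_ik(position, orientation): joint angles nearest the present ones, or None.
- arm.snapshot(name): name is "scene" or "top" or "wrist"; returns the picture (400x640x3 uint8, red, green, blue); there is no depth.
- arm.get_calibration(name): a dict with "intrinsics" (3x3 intrinsics, pixels), "cam_to_world" (4x4, takes a point from camera to world coordinates). Camera axes: x right, y down, z forward; pixel columns grow to the right and rows downward; lengths in m; the calibration is good to about 2 mm. A picture is of the moment at which its call begins: read the wrist's pose just before it. get_calibration takes no time and is no camera call; for the wrist camera it gives the pose at the moment of the call.
A pose or a line that the arm cannot do raises arm.Unreachable and nothing moves.
- arm.sign_off(): hands the job in; it is judged then, once.
Readings, each from a call of its own:
- arm.current_t(): time.
- arm.current_joint_positions(): joint angles.
- arm.current_dq(): joint speeds.
- arm.current_tau(): joint torques, N m.
- arm.current_ee_pos(): TCP position.
- arm.current_tool_rot(): TCP orientation.
- arm.current_force(): force on the tool from outside, world axes, zero at the start.
- arm.current_torque(): the same for the moment, N m.
- arm.current_width(): finger opening in m.
- arm.current_grasp_force(): force on a finger pad.
Only numpy, scipy, OpenCV 4.12 (cv2) and the standard library are available. Lean on these libraries where they do the work, as an engineer would, in place of code of your own. Each camera call takes 0.05 s, during which the arm holds its last target. There are 200 camera calls.

## Task

Slide the white catch tray squarely up against the foot of the blue stand, centred under the lip of the steel pot. Then turn the pot over by its red crank handle so that all five castings drop into the tray, and turn it back fully upright on its rest. Do not touch the castings with the fingers, leave the tray in place, and leave the jar, the charcoal block and the bowl where they are.

Things in the scene. Friction and masses are not known exactly. Their poses are not given: they have to be found in the camera images.
- stand: blue steel stand fixed to the bench. Origin on the bench top under the pot's axle; +x = pouring direction, axle along y at height 100 mm. Foot plate 100 x 136 x 20 mm, its front face at x = -10 mm. Two side cheeks (y = +-64 mm, 8 mm thick) rise to 112 mm and reach forward to x = 14 mm; below 88 mm nothing stands in front of x = -10 mm
- pot (a joint): tilt of the steel pot about the axle: 0 = upright on its rest, grows as it tips over towards stand +x, end stop at 2.27 rad (130 degrees, mouth down). The hinge is stiff: the pot stays where it is left; turning it takes up to about 0.7 N m
- crank_grip (a point): middle of the round red crank bar, 14 mm thick, 66 mm long, parallel to the axle, rigid with the pot, 115 mm from the stand's origin along stand +y, radius 90 mm about the axle. At tilt q: stand x = 90 sin(q - 1.117) mm, height 100 + 90 cos(q - 1.117) mm (upright: x = -81, height 139). Axes: the stand's, turned by the tilt about y
- pot_lip (a point): point on the pouring lip of the pot: 5 mm in front of the axle and 7 mm above it when upright. The pot is a round flared steel vessel, 85 mm high, 96 mm across its rim and 72 mm across its bottom, wall 4 mm
- pot_floor (a point): centre of the pot's inner floor, 27 mm above the bench when upright
- tray: loose white open tray 150 (x) x 140 (y) x 32 mm high, walls and floor 4 mm, about 350 g; origin at the centre of its underside. In place, its plain -x wall lies against the front of the stand's foot: its origin is then at stand x = 65 mm, y = 0 and its axes are those of the stand
- tray_tab (a point): top centre of the upright yellow tab at the tray's +x end: 12 mm thick (tray x), 44 mm wide, top 46 mm above the bench, 81 mm from the tray's origin; for pushing, or pinching across its thickness (the inner finger goes inside the tray)
- casting0: brass signet casting, a rounded block 18 x 16 mm and 16 mm high with a stub on top, 28 g nominal; origin at the centre of its underside; starts in the pot
- casting1: copper casting, a faceted nugget 20 mm across and 16 mm high, 28 g nominal; origin at the centre of its underside; starts in the pot
- casting2: brass signet casting, a rounded block 18 x 16 mm and 16 mm high with a stub on top, 28 g nominal; origin at the centre of its underside; starts in the pot
- casting3: copper casting, a faceted nugget 20 mm across and 16 mm high, 28 g nominal; origin at the centre of its underside; starts in the pot
- casting4: brass signet casting, a rounded block 18 x 16 mm and 16 mm high with a stub on top, 28 g nominal; origin at the centre of its underside; starts in the pot
- jar: bystander: yellow flux jar, 64 mm across, 62 mm high, origin under its centre
- charcoal: bystander: black charcoal block 85 x 55 x 35 mm, origin under its centre
- bowl: bystander: green glass bowl 90 mm across, 40 mm high, origin under its centre
Things that resemble listed ones, but are neither listed nor needed, are in the scene too. Several things have the shape of the tray; the one meant has the colours described above.

How it is judged:
By the outcome, as a careful person would: the job done as asked, in the order asked, and still so for the second after the job is handed in, with the robot touching nothing.
It also fails if it takes over 64 s, if anything falls off the work surface, if the arm or the gripper's body presses on something with over 40 N, if the wrist force passes 120 N, or if a joint passes its speed limit or range.

## Working session

There is one attempt and no reset: what is moved stays moved. The work goes in short steps, each a Python script; the robot and the scene stay as the last script left them, time stands still between calls to the robot, and variables do not carry over. Pictures are saved under pics/ and viewed, at most 10 in all, crops included, and the job is handed in when it is done.

```bash
ls; mkdir -p pics; python3 - <<'E'
from rig import arm
import cv2,numpy as np
for n in("scene","top"):
    im=arm.snapshot(n); cv2.imwrite(f"pics/{n}0.png",im[:,:,::-1]); c=arm.get_calibration(n); print(n,np.round(c["intrinsics"],1).tolist(),np.round(c["cam_to_world"],3).tolist())
print(arm.grip_depth,arm.current_t(),arm.current_tool_rot())
E
```

```text
pics
scene [[442.7, 0.0, 319.1], [0.0, 442.7, 197.5], [0.0, 0.0, 1.0]] [[-0.236, 0.602, -0.763, 1.342], [0.972, 0.128, -0.199, 0.211], [-0.022, -0.788, -0.615, 0.75], [0.0, 0.0, 0.0, 1.0]]
top [[376.4, 0.0, 316.2], [0.0, 376.4, 199.4], [0.0, 0.0, 1.0]] [[-0.017, -0.997, 0.076, 0.461], [-1.0, 0.016, -0.025, -0.0], [0.024, -0.077, -0.997, 0.931], [0.0, 0.0, 0.0, 1.0]]
0.0188 0.1 [[-9.47724704e-01  3.19088872e-01 -4.21083536e-04]
 [ 3.19089139e-01  9.47724194e-01 -9.86552278e-04]
 [ 8.42732012e-05 -1.06934315e-03 -9.99999425e-01]]
```

View pics/top0.png

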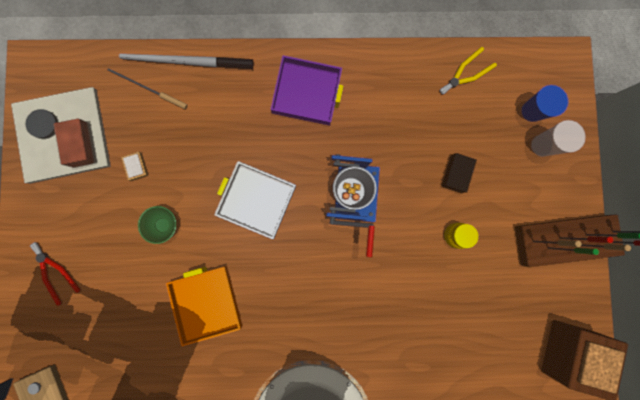

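View pics/scene0.png

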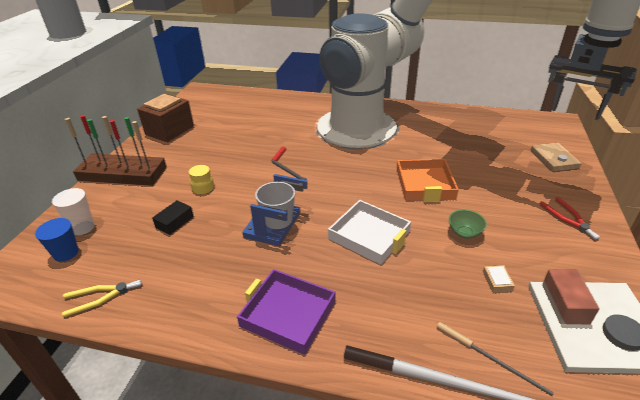

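The top view shows the white tray (255,200) with its yellow tab at (222,187), the stand and pot at (354,188), and the red crank at (370,240). Stand +x points roughly to image left, which is world +y.

```bash
cat > h.py <<'E'
from rig import arm
import cv2,numpy as np
def ray(cam,px,z):
    c=arm.get_calibration(cam);K=c["intrinsics"];T=np.array(c["cam_to_world"])
    px=np.atleast_2d(px).astype(float)
    d=np.c_[px,np.ones(len(px))]@np.linalg.inv(K).T@T[:3,:3].T
    o=T[:3,3]; return o+d*((z-o[2])/d[:,2])[:,None]
def proj(cam,P):
    c=arm.get_calibration(cam);T=np.linalg.inv(np.array(c["cam_to_world"]))
    p=(np.atleast_2d(P)@T[:3,:3].T+T[:3,3])@np.array(c["intrinsics"]).T
    return p[:,:2]/p[:,2:]
def biggest(m,n=1):
    cs=sorted(cv2.findContours(m.astype(np.uint8),cv2.RETR_EXTERNAL,cv2.CHAIN_APPROX_NONE)[0],key=cv2.contourArea)[::-1]
    return cs[:n]
def hsv(im): return cv2.cvtColor(im,cv2.COLOR_RGB2HSV)
E
python3 - <<'E'
from h import *
im=cv2.imread("pics/top0.png")[:,:,::-1].copy();H=hsv(im);h,s,v=H[...,0].astype(int),H[...,1].astype(int),H[...,2].astype(int)
roi=np.zeros(h.shape,bool);roi[140:270,205:400]=1
red=roi&((h<5)|(h>174))&(s>170)&(v>80); red[:,:350]=0
blue=roi&(h>100)&(h<125)&(s>120)
white=roi&(s<60)&(v>130);white[:,305:]=0
yel=roi&(h>22)&(h<35)&(s>150);yel[:,240:]=0
for n,m,z in(("red",red,.139),("white",white,.032),("yel",yel,.046)):
    c=biggest(m)[0];r=cv2.minAreaRect(c);b=cv2.boxPoints(r)
    print(n,cv2.contourArea(c),np.round(b,1).tolist(),np.round(ray("top",b,z),4).tolist(),ray("top",[r[0]],z)[0].round(4))
for c in biggest(blue,5): print("blue",cv2.contourArea(c),np.round(cv2.boxPoints(cv2.minAreaRect(c)),1).tolist())
a=im[150:265,310:400];a=cv2.resize(a,None,fx=6,fy=6,interpolation=cv2.INTER_CUBIC)
a=cv2.resize(a[:600],None,fx=1,fy=1);cv2.imwrite("pics/st.png",a[:,:,::-1])
E
```

```text
red 115.0 [[366.20001220703125, 255.6999969482422], [368.8999938964844, 225.60000610351562], [373.79998779296875, 226.10000610351562], [371.1000061035156, 256.20001220703125]] [[0.4017, -0.1229, 0.139], [0.4645, -0.1304, 0.139], [0.4634, -0.1407, 0.139], [0.4006, -0.1331, 0.139]] [ 0.4325 -0.1317  0.139 ]
white 3682.0 [[213.6999969482422, 214.8000030517578], [236.6999969482422, 159.6999969482422], [295.8999938964844, 184.39999389648438], [273.0, 239.5]] [[0.497, 0.221, 0.032], [0.6285, 0.1666, 0.032], [0.5668, 0.0252, 0.032], [0.4362, 0.0813, 0.032]] [0.5317 0.1237 0.032 ]
yel 76.5 [[216.3000030517578, 193.39999389648438], [223.5, 176.5], [228.3000030517578, 178.60000610351562], [221.10000610351562, 195.5]] [[0.5466, 0.2119, 0.046], [0.5863, 0.195, 0.046], [0.5813, 0.1837, 0.046], [0.5415, 0.2006, 0.046]] [0.5639 0.1978 0.046 ]
blue 327.5 [[326.5, 213.60000610351562], [376.0, 194.0], [384.79998779296875, 216.3000030517578], [335.29998779296875, 235.89999389648438]]
blue 84.5 [[331.79998779296875, 158.1999969482422], [332.1000061035156, 154.89999389648438], [371.1000061035156, 159.0], [370.79998779296875, 162.3000030517578]]
blue 63.5 [[365.5, 167.3000030517578], [374.0, 161.8000030517578], [385.5, 179.5], [377.0, 185.0]]
blue 2.0 [[339.0, 167.0], [341.0, 167.0], [341.0, 168.0], [339.0, 168.0]]
blue 0.0 [[337.0, 203.0], [337.0, 203.0], [336.0, 203.0], [336.0, 203.0]]
```

View pics/st.png

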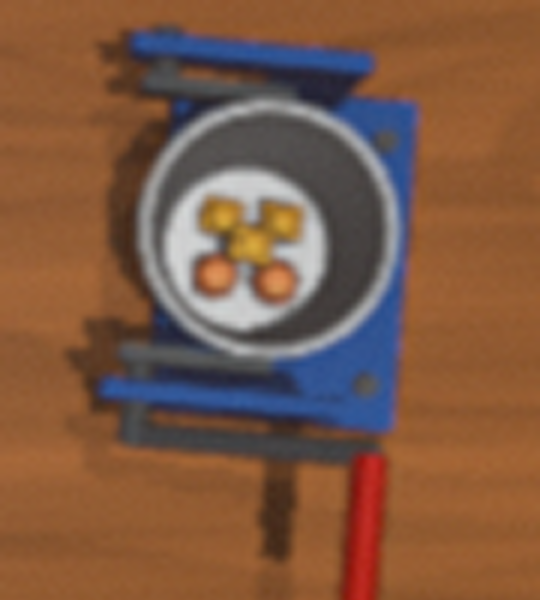

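The crop shows the pot rim centred at about (269,227). The cheek front ends are at (133,43) and (101,388), and the foot's rear corners at (417,102) and (392,430).

```bash
python3 - <<'E'
from h import *
cp=lambda x,y:[(x+.5)/6-.5+310,(y+.5)/6-.5+150]
obs=[(cp(269,227),.107,(-43,0)),([370.,240.9],.139,(-81,115)),(cp(133,43),.112,(14,-64)),(cp(101,388),.112,(14,64)),(cp(417,102),.02,(-110,-68)),(cp(392,430),.02,(-110,68))]
W=np.array([ray("top",[p],z)[0,:2] for p,z,_ in obs]);S=np.array([s for *_,s in obs])/1e3
def fit(S,W):
    a,b=S.mean(0),W.mean(0);U,_,V=np.linalg.svd((S-a).T@(W-b));R=V.T@np.diag([1,np.linalg.det(V.T@U.T)])@U.T
    return R,b-R@a
R,t=fit(S,W);print("yaw",np.degrees(np.arctan2(R[1,0],R[0,0])),t,"\nres mm",np.round((W-S@R.T-t)*1e3,1).tolist())
# tray: white rim rect + tab; yaw
tc=np.array([[.497,.221],[.6285,.1666],[.5668,.0252],[.4362,.0813]])
print("tray c",tc.mean(0),"sides",[np.linalg.norm(tc[i]-tc[i-1]) for i in range(4)])
tab=np.array([.5639,.1978]);d=tab-tc.mean(0);print("tabdist",np.linalg.norm(d),"yaw tab",np.degrees(np.arctan2(d[1],d[0])),"yaw rim",np.degrees(np.arctan2(*(tc[0]-tc[3])[::-1])),np.degrees(np.arctan2(*(tc[1]-tc[2])[::-1])))
Q=t+R@[.065,0];print("tray goal",Q,"tray in stand",R.T@(tc.mean(0)-t), "tab in stand",R.T@(tab-t))
# scene-camera cross-check of bar
E
```

```text
yaw 84.10922838159348 [ 0.5536092  -0.06302832] 
res mm [[0.1, -0.0], [1.6, 0.1], [-1.2, -1.1], [-0.4, -0.0], [-0.8, 0.4], [0.7, 0.7]]
tray c [0.532125 0.123525] sides [np.float64(0.15235724465872963), np.float64(0.14230815155851048), np.float64(0.15427524104664364), np.float64(0.14213926269683547)]
tabdist 0.08078629989051361 yaw tab 66.83865988631307 yaw rim 66.48044191669686 66.42591269004349
tray goal [0.5602803  0.00162844] tray in stand [0.18336323 0.04051715] tab in stand [0.26050715 0.01653296]
```

```bash
cat >> h.py <<'E'
YAW=np.radians(84.11);O=np.array([.5536,-.0630])
def s2w(x,y,z): 
    c,s=np.cos(YAW),np.sin(YAW); return np.array([O[0]+c*x-s*y,O[1]+s*x+c*y,z])
def Rdown(yaw,tilt=0):
    """tool z down, tool y at world angle yaw; tilt leans the tool about stand +y by tilt (rad): back of the tool towards +x"""
    y=np.array([np.cos(yaw),np.sin(yaw),0]);up=np.array([0,0,1.])
    a=up*np.cos(tilt)+y*np.sin(tilt); yy=y*np.cos(tilt)-up*np.sin(tilt); z=-a
    return np.c_[np.cross(yy,z),yy,z]
E
python3 - <<'E'
from h import *
R=Rdown(np.radians(66.5))
p=np.array([.5639,.1978,0])-.001*R[:,1]
arm.grip(.06)
arm.move_to(p+[0,0,.10],R);arm.move_l(p+[0,0,.020],feed=.1)
f0=arm.current_force();arm.grip(0);print(arm.current_t(),arm.current_width(),arm.current_grasp_force(),arm.current_force()-f0)
# align ahead of the foot, then in
R2=Rdown(YAW)
arm.move_l(s2w(.200,0,.0205),R2,feed=.06);print(arm.current_t(),arm.current_force())
arm.move_l(s2w(.150,0,.0205),feed=.06);print(arm.current_t(),arm.current_force())
ux=np.array([np.cos(YAW),np.sin(YAW),0])
for i in range(10):
    arm.move_l(s2w(.149-.001*i,0,.0205),feed=.02);f=arm.current_force();print(149-i,round(float(f@ux),1),np.round(arm.current_torque(),2))
    if f@ux>10:break
print(arm.current_t())
for n in("top","scene"):cv2.imwrite(f"pics/{n}1.png",arm.snapshot(n)[:,:,::-1])
E
```

```text
4.425 0.015829064221175516 29.99992400407791 [-0.03563922 -1.07550857  2.53804531]
5.6083 [ 0.64062004 -0.32121514 -1.67693875]
6.5917 [ 0.09037115 -0.0906096  -2.18360362]
149 -0.7 [ 0.17 -0.01  0.  ]
148 3.8 [ 0.8  -0.07  0.03]
147 7.2 [ 1.34 -0.09 -0.04]
146 8.0 [ 1.34 -0.11 -0.06]
145 8.3 [ 1.39 -0.07 -0.02]
144 8.7 [ 1.4  -0.06 -0.05]
143 14.0 [ 2.44 -0.33 -0.31]
8.3417
```

```bash
python3 - <<'E'
from h import *
arm.grip(.05); arm.move_l(arm.current_ee_pos()+[0,0,.09],feed=.15);arm.move_l(s2w(.26,-.0,.15),feed=.2)
print(arm.current_t())
im=arm.snapshot("top");cv2.imwrite("pics/top2.png",im[:,:,::-1])
a=cv2.resize(im[140:240,250:400],None,fx=5,fy=5,interpolation=cv2.INTER_CUBIC)
cv2.imwrite("pics/tr.png",a[:,:,::-1])
print(proj("top",[s2w(-.01,.07,.032),s2w(-.01,-.07,.032),s2w(.14,-.07,.032),s2w(.14,.07,.032)]).round(1).tolist())
E
```

```text
10.6417
[[334.5, 218.7], [339.2, 161.0], [277.3, 155.5], [271.8, 213.3]]
```

View pics/tr.png

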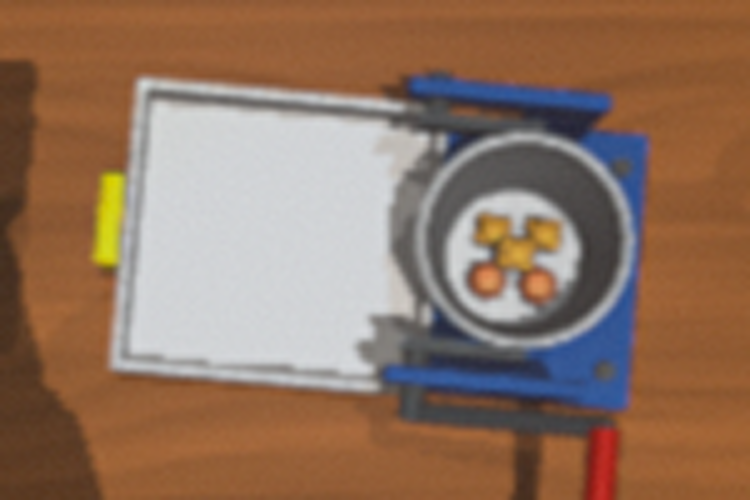

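The tray sits where predicted. Its far corners are at (277.6,155.0) and (272,213.6), within 0.5 px of the expected place, and it looks square. Next is planning the crank arc.

```bash
cat >> h.py <<'E'
def crank(q,k=.5,yb=.117,back=0,flip=0):
    """TCP pose gripping the bar at tilt q, retracted 'back' along the tool"""
    a=q-1.117;R=Rdown(YAW,k*a)
    if flip:R=R@np.diag([-1,-1,1.])
    return s2w(.09*np.sin(a),yb,.1+.09*np.cos(a))+R[:,2]*(arm.grip_depth-back),R
E
python3 - <<'E'
from h import *
for k in(0,.3,.5,.7):
  for fl in(0,1):
    J=[arm.solve_ik(*crank(q,k,back=b,flip=fl)) for q,b in((0,.1),(0,0),(.6,0),(1.2,0),(1.8,0),(2.27,0))]
    print(k,fl,[None if j is None else np.round(j).astype(int).tolist() for j in J])
E
```

```text
0 0 [[-25, 14, 100, 0, 66, -109], [-25, 22, 108, 0, 50, -109], [-20, 18, 106, 0, 56, -104], [-13, 17, 105, 0, 58, -98], [-7, 19, 106, 0, 55, -91], [-4, 22, 108, 0, 50, -88]]
0 1 [[-25, 14, 100, 0, 66, 71], [-25, 22, 108, 0, 50, 71], [-20, 18, 106, 0, 56, 76], [-13, 17, 105, 0, 58, 82], [-7, 19, 106, 0, 55, 89], [-4, 22, 108, 0, 50, 92]]
0.3 0 [[-40, 19, 96, 16, 76, -130], [-37, 26, 104, 19, 61, -132], [-27, 19, 105, 10, 60, -116], [-12, 17, 105, -2, 58, -96], [2, 20, 105, -14, 57, -75], [10, 26, 105, -23, 57, -60]]
0.3 1 [[-40, 19, 96, 16, 76, 50], [-37, 26, 104, 19, 61, 48], [-27, 19, 105, 10, 60, 64], [-12, 17, 105, -2, 58, 84], [2, 20, 105, -14, 57, 105], [10, 26, 105, -23, 57, 120]]
0.5 0 [[-48, 26, 93, 23, 85, -139], [-43, 31, 102, 26, 70, -142], [-30, 20, 104, 15, 63, -122], [-12, 17, 105, -3, 58, -94], [7, 22, 104, -22, 60, -65], [18, 31, 102, -33, 65, -47]]
0.5 1 [[-48, 26, 93, 23, 85, 41], [-43, 31, 102, 26, 70, 38], [-30, 20, 104, 15, 63, 58], [-12, 17, 105, -3, 58, 86], [7, 22, 104, -22, 60, 115], [18, 31, 102, -33, 65, 133]]
0.7 0 [[-53, 33, 90, 28, 93, -145], [-48, 37, 99, 32, 80, -148], [-34, 22, 104, 20, 66, -128], [-11, 17, 105, -4, 58, -93], [12, 25, 103, -29, 64, -56], [24, 38, 100, -41, 75, -38]]
0.7 1 [[-53, 33, 90, 28, 93, 35], [-48, 37, 99, 32, 80, 32], [-34, 22, 104, 20, 66, 52], [-11, 17, 105, -4, 58, 87], [12, 25, 103, -29, 64, 124], [24, 38, 100, -41, 75, 142]]
```

```bash
python3 - <<'E'
from h import *
arm.move_l(s2w(.26,0,.32),feed=.25)
arm.move_to(*crank(0,back=.15,flip=1));arm.move_l(crank(0,flip=1)[0],feed=.12)
print(arm.current_t(),arm.current_force())
arm.grip(0);print(arm.current_width(),arm.current_grasp_force(),arm.current_force())
for q in np.linspace(0,2.25,13)[1:]:
    p,R=crank(q,flip=1);arm.move_l(p,R,feed=.06 if q<2 else .04)
    print(round(q,2),np.round(arm.current_t(),2),np.round(arm.current_force(),1),round(arm.current_width(),4))
    if np.linalg.norm(arm.current_force())>60:print("STOP");break
arm.sleep(.5)
im=arm.snapshot("scene");cv2.imwrite("pics/sc3.png",im[:,:,::-1])
im=arm.snapshot("top");cv2.imwrite("pics/top3.png",im[:,:,::-1])
E
```

```text
14.7083 [ 0.53871551 -0.09846831 -0.10475621]
0.013220633301059962 30.0001859664917 [1.28964209 5.0833885  0.71357747]
0.19 15.77 [-2.3  0.1 -0.5] 0.0132
0.38 16.18 [-6.4 -6.4  6.2] 0.0135
0.56 16.58 [ -8.6 -10.6  16. ] 0.0134
0.75 16.98 [-8.  -8.8 21. ] 0.0131
0.94 17.38 [-5.  -3.6 20.9] 0.0131
1.12 17.77 [-1.9 -1.8 16.8] 0.0129
1.31 18.18 [ 1.1  1.8 10.4] 0.0132
1.5 18.58 [3.8 1.5 6.4] 0.0133
1.69 18.98 [4.1 0.7 3. ] 0.0134
1.88 19.38 [ 6.2  1.3 -0.3] 0.0134
2.06 19.91 [ 7.4  0.9 -1.3] 0.0136
2.25 20.44 [ 7.9 -1.6 -3. ] 0.0132
```

View pics/sc3.png

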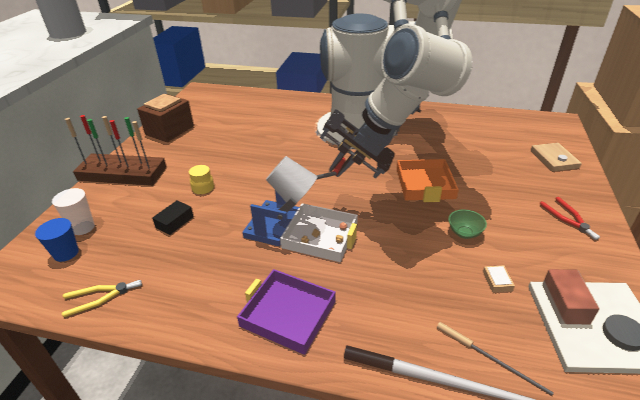

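The pot at (290,180) is tipped mouth-down over the tray, with castings lying in it. I'll count them close up before turning back.

```bash
python3 - <<'E'
from h import *
p,R=crank(2.29,flip=1);arm.move_l(p,R,feed=.03);arm.sleep(.4);print(arm.current_t(),arm.current_force())
im=arm.snapshot("scene")
a=cv2.resize(im[150:270,235:375],None,fx=4,fy=4,interpolation=cv2.INTER_CUBIC);im=arm.snapshot("top")
b=cv2.resize(im[140:260,255:345],None,fx=4,fy=4,interpolation=cv2.INTER_CUBIC)
cv2.imwrite("pics/c4.png",np.hstack([a[:,:440],b])[:,:,::-1])
E
```

```text
21.7 [ 4.76066851 -2.32739639 13.64614409]
```

View pics/c4.png

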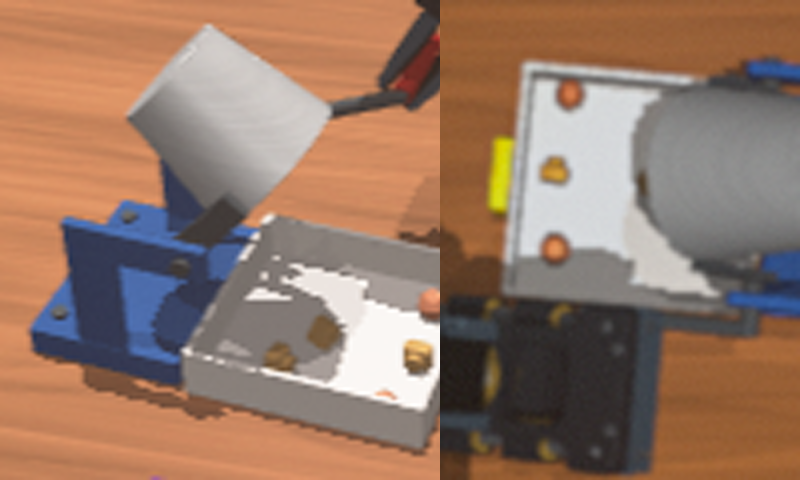

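All five castings are in the tray: left view brass at (280,355), (322,332), (418,355), right view copper at (568,95), (555,248). Now I'll turn the pot back.

```bash
python3 - <<'E'
from h import *
for q in list(np.linspace(2.25,0,13)[1:])+[-.02,-.04,-.06,-.08]:
    p,R=crank(q,flip=1);arm.move_l(p,R,feed=.06 if q>.2 else .03)
    f=arm.current_force();t=-R[:,1] # tool y flipped: +stand-x-ish
    print(round(q,2),np.round(arm.current_t(),2),np.round(f,1))
    if q<=0 and np.linalg.norm(f)>30:break
arm.sleep(.2);arm.grip(.05);p,R=crank(q,back=.15,flip=1)
arm.move_l(p,R,feed=.12);print(arm.current_t())
im=arm.snapshot("top");cv2.imwrite("pics/top5.png",im[:,:,::-1])
H=hsv(im).astype(int);h,s,v=H[...,0],H[...,1],H[...,2];m=((h<5)|(h>174))&(s>170)&(v>80);m[:215]=0;m[265:]=0;m[:,:350]=0;m[:,400:]=0
r=[cv2.minAreaRect(c) for c in biggest(m)];print(r)
a=cv2.resize(im[140:260,250:410],None,fx=5,fy=5,interpolation=cv2.INTER_CUBIC);cv2.imwrite("pics/c5.png",a[:,:,::-1])
E
```

```text
2.06 22.26 [4.9 0.5 4.5]
1.88 22.67 [ 3.9  6.  11.8]
1.69 23.07 [ 3.1  3.4 14.3]
1.5 23.47 [ 2.7  1.7 14.9]
1.31 23.87 [ 3.  -2.3 10.8]
1.12 24.27 [ 3.7 -5.   5.2]
0.94 24.67 [ 5.5 -2.7 -1.4]
0.75 25.07 [ 5.4 -2.7 -5.5]
0.56 25.47 [ 3.9 -1.2 -8. ]
0.38 25.87 [ 0.9  1.5 -9.1]
0.19 26.52 [-2.6  4.  -7.4]
0.0 27.18 [-3.3  5.6 -4.2]
-0.02 27.43 [-5.6  8.1 24. ]
-0.04 27.68 [-4.7 12.6 40.9]
30.0
[((370.1683349609375, 241.3168487548828), (6.3682379722595215, 31.24416732788086), 5.710593223571777)]
```

View pics/c5.png

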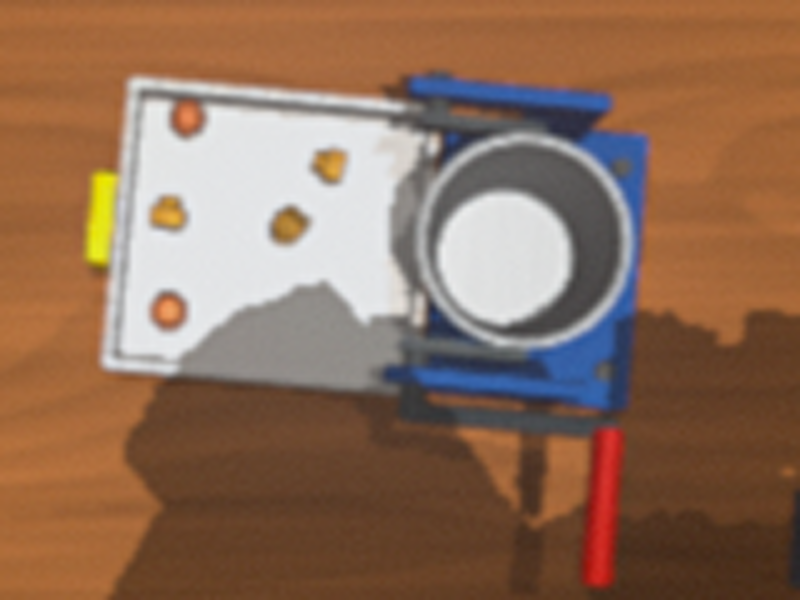

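The pot is upright: the bar is back at (370.2,241.3), the end stop was felt, and it is empty. All five castings are in the tray, but their impact pushed it out about 1.6 px (4 mm). I'll reseat it by pushing on the tab from outside.

```bash
python3 - <<'E'
from h import *
R=Rdown(YAW)@np.diag([-1,-1,1.])
p=arm.current_ee_pos();arm.move_l(p+[0,0,.05],feed=.2)
arm.move_to(s2w(.20,0,.28),R);arm.grip(0);arm.move_l(s2w(.20,0,.10),feed=.2);arm.move_l(s2w(.20,0,.02),feed=.1)
print(arm.current_t());ux=np.array([np.cos(YAW),np.sin(YAW),0]);f0=arm.current_force()
arm.move_l(s2w(.175,0,.02),feed=.06)
x=.175
while x>.155:
    f=(arm.current_force()-f0)@ux;print(round(x*1e3),round(float(f),1),end=" | ")
    if f>9:break
    x-=.001;arm.move_l(s2w(x,0,.02),feed=.015)
arm.move_l(s2w(.20,0,.02),feed=.05);arm.move_l(s2w(.23,0,.2),feed=.2);print(arm.current_t())
im=arm.snapshot("top");cv2.imwrite("pics/top6.png",im[:,:,::-1])
a=cv2.resize(im[140:260,250:410],None,fx=5,fy=5,interpolation=cv2.INTER_CUBIC);cv2.imwrite("pics/c6.png",a[:,:,::-1])
E
```

```text
34.7917
175 0.5 | 174 0.2 | 173 -0.9 | 172 0.4 | 171 0.8 | 170 -0.2 | 169 -0.1 | 168 -0.4 | 167 4.2 | 166 6.6 | 165 7.8 | 164 7.2 | 163 6.5 | 162 11.8 | 40.575
```

View pics/c6.png

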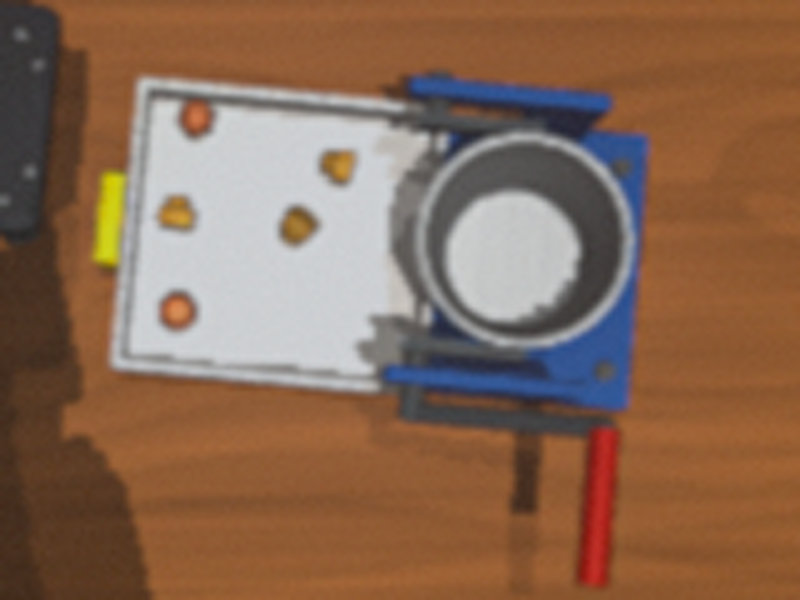

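```bash
python3 - <<'E'
from h import *
for n in("top0","top2","top5","top6"):
    im=cv2.imread(f"pics/{n}.png")[:,:,::-1].copy();H=hsv(im).astype(int);h,s,v=H[...,0],H[...,1],H[...,2]
    m=((h<5)|(h>174))&(s>150)&(v>60);m[:215]=0;m[265:]=0;m[:,:350]=0;m[:,400:]=0
    g=cv2.minAreaRect(biggest(m)[0]);w=(s<60)&(v>120);w[:165]=0;w[215:]=0;w[:,:332]=0;w[:,380:]=0
    fl=(s<40)&(v>165);fl[:170]=0;fl[212:]=0;fl[:,:336]=0;fl[:,373:]=0
    print(n,np.round(g[0],2),np.round(g[1],1),round(g[2],1),cv2.minEnclosingCircle(biggest(fl)[0]),[c.mean(axis=(0,1)).round(1).tolist() for c in biggest(w)])
print(proj("top",[s2w(.09*np.sin(q-1.117),.115,.1+.09*np.cos(q-1.117)) for q in(0,.02,.04,.08)]).round(1).tolist())
E
```

```text
top0 [370.01 240.91] [ 4.9 30.2] 5.2 ((350.3013610839844, 191.01370239257812), 13.051453590393066) [[354.4, 187.6]]
top2 [369.23 240.98] [ 5.1 30.3] 4.4 ((351.5, 191.0), 12.816105842590332) [[353.5, 187.1]]
top5 [370.06 241.34] [ 6.5 31.2] 4.8 ((350.2884521484375, 191.0), 13.326144218444824) [[350.2, 188.3]]
top6 [369.13 240.97] [ 5.3 30.3] 5.0 ((352.1363525390625, 190.86363220214844), 12.99804401397705) [[353.8, 187.0]]
[[370.0, 241.7], [369.8, 241.7], [369.5, 241.6], [368.9, 241.6]]
```

```bash
python3 - <<'E'
from h import *
I={n:cv2.imread(f"pics/{n}.png",0).astype(np.float32) for n in("top0","top2","top5","top6")}
for nm,(a,b,c,d) in {"knife":(45,130,270,350),"foot":(160,225,372,384),"right":(70,270,430,600),"charcoal":(150,250,440,485),"bar":(222,262,360,382),"tab+wall":(150,222,266,300)}.items():
    for n in("top0","top5","top6"):
        x,y=I["top2"][a:b,c:d],I[n][a:b,c:d];s,r=cv2.phaseCorrelate(x,y,cv2.createHanningWindow(x.shape[::-1],cv2.CV_32F));print(nm,n,np.round(s,2),round(r,2))
E
```

```text
knife top0 [-0.01 -0.05] 1.04
knife top5 [ 0.07 -0.02] 1.01
knife top6 [0.03 0.04] 1.04
foot top0 [-0.22  0.11] 0.98
foot top5 [-0.67 -0.73] 0.57
foot top6 [ 0.19 -0.05] 0.85
right top0 [0.03 0.02] 0.98
right top5 [-0.   -0.08] 0.72
right top6 [-0.01 -0.02] 1.0
charcoal top0 [ 0.48 -0.08] 0.91
charcoal top5 [ 0.4  -0.14] 0.53
charcoal top6 [0.34 0.11] 0.49
bar top0 [0.58 0.17] 0.92
bar top5 [ 0.95 -0.12] 0.57
bar top6 [0.14 0.29] 0.91
tab+wall top0 [ 9.99 26.98] 0.07
tab+wall top5 [-1.4  -0.32] 0.51
tab+wall top6 [ 0.11 -0.33] 0.5
```

Fixed features don't move between pictures, so the camera is steady and the pot did tilt. It is about 0.05 rad forward in top2 and top6, because the tray's back wall meets the pot's belly when pushed hard. I'll turn the crank home again, then re-measure the pot and the tray gap.

```bash
python3 - <<'E'
from h import *
arm.move_l(s2w(.23,0,.32),feed=.3);arm.grip(.05)
arm.move_to(*crank(.04,back=.12,flip=1));arm.move_l(crank(.04,flip=1)[0],feed=.15);arm.grip(0)
for q in(0,-.02,-.04):
    p,R=crank(q,flip=1);arm.move_l(p,R,feed=.02);print(q,arm.current_force().round(1))
    if np.linalg.norm(arm.current_force())>38:break
arm.grip(.05);p,R=crank(q,back=.12,flip=1);arm.move_l(p,R,feed=.2);arm.move_l(p+[-.05,-.12,.06],feed=.3);print(arm.current_t())
im=arm.snapshot("top");cv2.imwrite("pics/top7.png",im[:,:,::-1])
I={n:cv2.imread(f"pics/{n}.png",0).astype(np.float32) for n in("top0","top2","top5","top6","top7")}
for n in I:
    x=cv2.imread(f"pics/{n}.png")[:,:,::-1].copy();H=hsv(x).astype(int);h,s,v=H[...,0],H[...,1],H[...,2]
    y=(h>22)&(h<35)&(s>150)&(v>60);y[:150]=0;y[215:]=0;y[:,:205]=0;y[:,290:]=0
    c=np.argwhere(y).mean(0)[::-1];P=ray("top",[c],.046)[0,:2]-O;u=np.array([np.cos(YAW),np.sin(YAW)])
    m=((h<5)|(h>174))&(s>150)&(v>60);m[:215]=0;m[265:]=0;m[:,:350]=0;m[:,400:]=0
    fl=(s<40)&(v>165);fl[:170]=0;fl[212:]=0;fl[:,:336]=0;fl[:,373:]=0
    f=cv2.minEnclosingCircle(biggest(fl)[0]);F=ray("top",[f[0]],.027)[0,:2]-O
    print(n,"tab x",(P@u*1e3).round(1),"y",((P@[-u[1],u[0]])*1e3).round(1),"bar",np.round(cv2.minAreaRect(biggest(m)[0])[0],2),"floor x",(F@u*1e3).round(1))
E
```

```text
0 [0.8 6.2 7.8]
-0.02 [-0.3  8.2 31. ]
-0.04 [ 0.4 15.1 45.5]
48.0583
top0 tab x 260.5 y 16.8 bar [370.01 240.91] floor x -43.1
top2 tab x 146.6 y -0.3 bar [369.23 240.98] floor x -46.0
top5 tab x 150.6 y -0.1 bar [370.06 241.34] floor x -43.1
top6 tab x 146.4 y -0.9 bar [369.13 240.97] floor x -47.5
top7 tab x 150.6 y -0.3 bar [369.84 240.99] floor x -43.3
```

```bash
python3 - <<'E'
from h import *
im=cv2.imread("pics/top7.png");cv2.imwrite("pics/c7.png",cv2.resize(im[130:270,230:490],None,fx=3,fy=3))
E
```

```text
(no output)
```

View pics/c7.png

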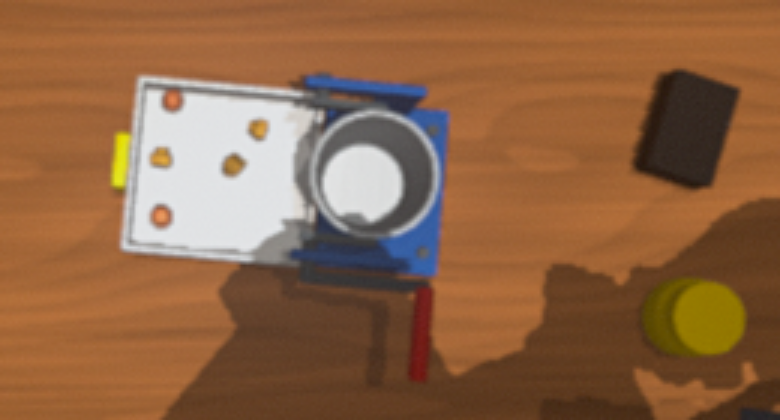

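The final picture shows five castings in the tray (x 160–260, y 100–217), an empty upright pot at (375,173), and the charcoal and jar undisturbed.

```bash
python3 -c "
from rig import arm
print(arm.sign_off())"
```

```text
the job is handed in; nothing more can be done
None
```

I handed the job in at about 48 s: all five castings are in the tray and the pot is back upright on its rest, but the tray stands square and centred about 4 mm short of the foot because the upright pot's belly holds it off.

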